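Unlatch the sewing organiser and hold its lid at 50 degrees

ROBOT

A 6-joint arm with a two-finger parallel gripper is mounted at the origin on the work surface. World frame = base frame: x ahead of the robot, y to its left, z up, the work surface at z = 0. Lengths are in m, angles in rad, forces in N, time in s.
With the tool pointing down it reaches from about 0.325 to 0.775 m from the base axis. Payload 5.5 kg.
Tool frame: the origin (TCP) lies midway between the tips of the shut fingers; the grasp point (between the pads) lies 19 mm behind it (manip.grip_point_offset is the distance from the TCP to the grasp point, in m); z points along the fingers, y is the line along which they close (so a half turn about z gives the same grasp; the last joint's range is limited). The gripper opens to 85 mm and grips with 20 to 120 N. Pads are 22 mm wide; open, the fingers measure 114 mm over their backs; the gripper's body (76 mm by 85 mm) begins 54 mm behind the grasp point. The pads swing forward as they close: fully open they stand 13 mm farther back than shut.
Start: joints at [-1.158, 0.091, 1.231, -0, 1.82, -0.057], TCP at [0.272, -0.535, 0.231] pointing down, gripper open.
Joint ranges: [-2.87, 2.87], [-0.86, 2.18], [0.17, 2.46], [-1.51, 4.65], [0.06, 2.69], [-2.65, 2.65]. Speed limits (rad/s): [2.57, 2.57, 3.01, 3.14, 3.14, 3.14].

INTERFACE

Orientations are given as a unit quaternion [x, y, z, w].
In Python, from bench import monitor, camera, get_calibration, manip, recognise, tip_of gives the robot as it stands. The module is installed in compiled form; this text tells all that it offers.
- The arm moves only by the tool drive_tool, never from a script. Its argument "series" is a list that holds one entry, the list of rows, each a list of 5 numbers: the shift along the tool's x, y, z in cm, then the turn about the tool's z in rad, then the finger opening in cm, from 0 to 8.54. A call has 1 to 10 rows; each row shifts and turns the commanded pose from where the row before left it, along the tool's axes as they then stand; what a row does not reach is not made up. A row lasts 1/8 s, in which the tool goes at most 62.5 mm and 10.7 degrees, less where a joint would pass 70% of its speed; a pose out of reach is approached as far as the arm can. A call is refused whole if a number of a shift passes 6.25 or a number of a turn 0.188, either way. A call with a gripper value outside its range is refused whole. The fingers move at their own pace and stop on an object; "squeeze" is the grip in N (left out, the last holds). Time passes only in rows, so rows that do not move let the fingers close. It gives the time, the measured TCP pose, the force, the opening and the grip force at its end, in the units of the state.
- monitor.state(): the state, without advancing time (a new reading comes with each control period).
- camera(name): name is "scene" or "top" or "wrist"; returns (picture, depth): 420x560x3 uint8, red, green, blue; 420x560 float32, m along the optical axis (not along the pixel's ray), 0 where there is no reading.
- get_calibration(name): a dict with "camera_matrix" (3x3 intrinsics, pixels), "cam_to_world" (4x4, takes a point from camera to world coordinates). Camera axes: x right, y up, looking along -z (the intrinsics and any distortion apply to the point x, -y, -z); pixel columns grow to the right and rows downward; lengths in m; the calibration is good to about 2 mm. The wrist camera is an equidistant fisheye: a pixel r from the principal point sees the ray r / f radians off the axis. A picture is of the moment at which its call begins: read the wrist's pose just before it. get_calibration takes no time and is no camera call; for the wrist camera it gives the pose at the moment of the call.
- manip.job_done(): hands the job in; it is judged then, once.
Trained networks look in the newest picture that a camera, given by its name, has taken for a name from the list of things; names that differ only in an ending like _2 or _b are one class to them, and where a whole thing is asked for, a point or a joint stands for the part that bears it (a point fixed in the world has none). Each returns a list of dicts, best first, with "p" (0 to 1); they miss things now and then, are a little off and sometimes report something else, mostly with a low value. They report only what shows in the picture. A call takes as long as a camera call.
- recognise(camera, query): "extent" ([centre column, centre row, width, height] in pixels, round what is visible of it).
- tip_of(camera, query): "point" ([row, column] in pixels: a listed point, or the origin of a listed thing).
The state is a dict: "time": time; "joints": joint angles; "dq": joint speeds; "joint_torque": joint torques, N m; "ee_pos": TCP position; "tcp_rot": TCP orientation; "contact_force": force on the tool from outside, world axes, zero at the start; "moment": the same for the moment, N m; "finger_gap": opening from 0.0 (shut) to 1.0 (fully open); "finger_force": force on a finger pad.
Only numpy, scipy, OpenCV 4.12 (cv2) and the standard library are available. Lean on these libraries where they do the work, as an engineer would, in place of code of your own. Each camera call takes 0.05 s, during which the arm holds its last target. There are 200 camera calls.

TASK

Slide the red catch on the front of the sewing organiser fully to its open end (to the right, seen from the robot), then lift the lid by its wooden knob and hold it open at about 50 degrees from closed, so that somebody can pick out bobbins. The lid falls shut by itself, so do not let it drop: finish while still gripping the knob and holding the lid steady at that angle. Leave the bead jar, the bamboo hoops and the spool stand where they are.

Things in the scene. Friction and masses are not known exactly. Their poses are not given: they have to be found in the camera images.
- organiser: Fixed pale wooden box with drawer fronts (drawn only, they do not open); 200 mm deep (its x), 300 wide (its y), 110 high with the lid shut. Origin: centre of its underside. Its front faces its -x, towards the robot; its y points left as the robot sees it; yaw up to 0.35 rad either way. A steel rail for the catch juts 34 mm from the front near the top, right of the middle.
- lid (a joint): Angle of the dark wooden lid, rad: 0 shut, grows as the front edge rises, stops at 1.4; 50 degrees is 0.873. Lid 184 x 298 x 9 mm, about 0.36 kg (30 percent either way), hinged about the organiser's y along its far (+x) top edge. Nearly free hinge: it falls shut from any angle. With the catch shut, a brass tab at its front edge is trapped and the lid cannot rise.
- lid_hinge (a point): Middle of the lid's hinge line: organiser frame (100, 0, 110) mm. Fixed.
- lid_knob: Pale wooden dowel on the lid, 22 mm thick, 36 mm long along the organiser's y, on a 14 mm brass stem. Origin: dowel centre, 30 mm above the lid's top; lid shut: (-50, 0, 140) mm in the organiser frame. Can be pinched from above on its two flat ends; it turns between the pads as the lid swings, so the gripper may keep pointing down.
- catch (a joint): Travel of the catch in m along the organiser's -y (to the right as seen from the robot): 0 fully shut, 0.060 fully open, against its stop. It starts between 0 and 0.015, stays where it is left and takes about 1.5 N to slide. The lid is free from about 0.030.
- catch_grip (a point): On the catch's red upright lug, a square post 16 x 16 mm, 36 mm tall, on a dark steel slide; moves with the catch. The point is on the lug's axis, 12 mm below its top; at travel 0 it is at (-117, -60, 143) mm in the organiser frame. The slide's top is 25 mm below this point, the lid's top face 33 mm below.
- bead_jar: Bystander: round glass jar of coloured beads with a brass cap, 72 mm in diameter, 98 mm tall, loose. Origin: centre of its underside.
- hoops: Bystander: pair of nested bamboo hoops lying flat, 130 mm in diameter, 14 mm high, with a small brass screw block; loose. Origin: centre of the hoops, on the table.
- spool_stand: Bystander: red round plastic stand 110 mm in diameter with three thread spools on pegs, 77 mm tall, loose. Origin: centre of its underside.

How it is judged:
On the way:
1. the catch is slid fully open while the lid is still shut (value of joint catch above 0.05 m and value of joint lid below 0.1 rad), for 0.1 s.
At the end, for the whole second after the job is handed in: The lid stands still (under 0.08 rad/s) between 43 and 57 degrees (0.75 to 0.995 rad), carried by the fingers, which press on its knob with more than 0.5 N; the catch is at least 50 of 60 mm open; jar, hoops and spool stand are within 25 mm of where they started (value of joint lid between 0.75 and 0.995 rad and velocity of joint lid between -0.08 and 0.08 rad/s and contact force between lid_knob and the fingers above 0.5 N and value of joint catch above 0.05 m and distance of each of bead_jar, hoops, spool_stand from where it was at the start of the episode below 0.025 m); the arm keeps its last pose, push and grip.
It fails at once if the lid drops (falls faster than 3 rad/s) (velocity of joint lid below -3 rad/s).
It fails at once if the jar, hoops or spool stand is shifted by more than 25 mm (distance of any of bead_jar, hoops, spool_stand from where it was at the start of the episode above 0.025 m).
It also fails if it takes over 45 s, if anything falls off the work surface, if the arm or the gripper's body presses on something with over 40 N, if the wrist force passes 120 N, or if a joint passes its speed limit or range.

## Working session

There is one attempt and no reset: what is moved stays moved. The work goes in short steps, Python scripts to look and compute and a tool call to move; the robot and the scene stay as the last step left them, time stands still between calls to the robot, and variables do not carry over. Pictures are saved under pics/ and viewed, at most 10 in all, crops included, and the job is handed in when it is done.

Besides the shell and the picture viewer there is one more tool, called after "Request:" as name(argument=value, ...) on one line, values as JSON. drive_tool: Moves the arm, as the interface text tells. Its arguments: {"type":"object","properties":{"series":{"type":"array","items":{"type":"array","items":{"type":"array","items":{"type":"number"}}}},"squeeze":{"type":"number"}},"required":["series"]}

```bash
mkdir -p pics; cat > h.py <<'E'
import numpy as np, cv2
from bench import monitor, camera, get_calibration, manip, recognise, tip_of
def px2w(cam,row,col,d):
    c=get_calibration(cam);K=np.array(c["camera_matrix"]);T=np.array(c["cam_to_world"])
    x=(col-K[0,2])/K[0,0]*d;y=(row-K[1,2])/K[1,1]*d
    return (T@[x,-y,-d,1])[:3]
E
python3 - <<'E'
from h import *
for c in("top","scene"):
    p,d=camera(c); cv2.imwrite(f"pics/{c}0.png",p[:,:,::-1]); np.save(c+"d.npy",d)
    for q in("organiser","lid_knob","catch_grip","lid_hinge","bead_jar","hoops","spool_stand"):
        r=tip_of(c,q)[:1]
        for e in r:
            row,col=e["point"]; dd=d[int(round(row)),int(round(col))]
            print(c,q,round(e["p"],2),np.round([row,col]),np.round(px2w(c,row,col,dd),3))
s=monitor.state();print(s)
E
```

```text
top organiser 0.78 [178. 247.] [0.606 0.081 0.11 ]
top lid_knob 0.67 [193. 254.] [0.567 0.063 0.147]
top catch_grip 0.54 [218. 286.] [ 0.516 -0.003  0.154]
top bead_jar 0.9 [244. 353.] [ 0.466 -0.153  0.096]
top spool_stand 0.96 [174. 346.] [ 0.638 -0.156  0.011]
scene organiser 0.76 [280. 296.] [0.674 0.114 0.111]
scene lid_knob 0.38 [280. 294.] [0.677 0.11  0.111]
scene catch_grip 0.81 [200. 278.] [ 0.525 -0.002  0.148]
scene lid_hinge 0.87 [293. 282.] [0.714 0.101 0.11 ]
scene bead_jar 0.6 [199. 229.] [ 0.493 -0.156  0.035]
scene spool_stand 0.94 [248. 200.] [ 0.665 -0.132  0.057]
{'time': 0.8, 'joints': array([-1.15769478e+00,  9.10826834e-02,  1.23065717e+00, -4.85734377e-05,
        1.81976999e+00, -5.66959026e-02]), 'dq': array([ 1.14710610e-03,  1.95095965e-03,  5.67950930e-05,  5.11149968e-04,
       -1.39518082e-03,  1.49018229e-03]), 'joint_torque': array([-6.50645452e-04, -4.58409226e+01, -4.18068194e+01, -3.06838433e-05,
        5.30564648e-04, -3.82470034e-05]), 'ee_pos': array([ 0.27162354, -0.53503454,  0.2313098 ]), 'tcp_rot': array([ 9.72539309e-01,  2.32738673e-01, -1.58253003e-05,  4.49219810e-05]), 'contact_force': array([-0.71262752, -0.21716444,  0.0072206 ]), 'moment': array([0.00936644, 0.07710392, 0.00575558]), 'finger_force': 0.0, 'finger_gap': 1.0018832531326902}
```

View pics/top0.png

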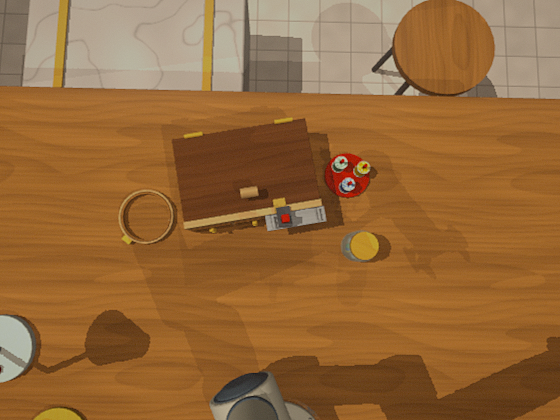

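View pics/scene0.png

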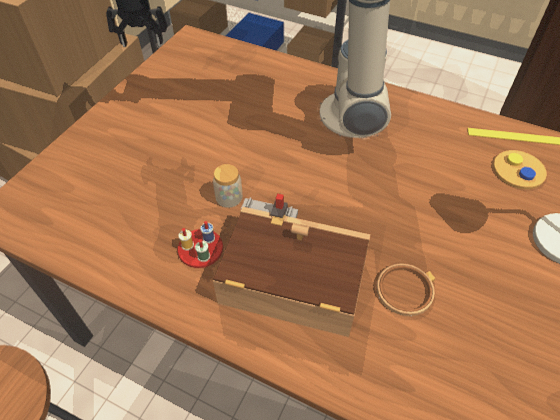

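```bash
python3 - <<'E'
from h import *
p=cv2.imread("pics/top0.png");d=np.load("topd.npy")
c=get_calibration("top");K=np.array(c["camera_matrix"]);T=np.array(c["cam_to_world"])
r,q=np.mgrid[:420,:560]
P=np.stack([(q-K[0,2])/K[0,0]*d,-(r-K[1,2])/K[1,1]*d,-d,np.ones_like(d)],-1)@T.T
P=P[...,:3];ok=(d>0)
m=ok&(abs(P[...,2]-.110)<.006)&(P[...,0]>.4)&(P[...,0]<.85)&(P[...,1]>-.1)&(P[...,1]<.3)
n,l,st,ce=cv2.connectedComponentsWithStats(m.astype(np.uint8));k=1+np.argmax(st[1:,4])
rc=cv2.minAreaRect(P[l==k][:,:2].astype(np.float32));print("lid",rc,st[k])
hi=ok&(P[...,2]>.128)&(P[...,2]<.18)&(P[...,0]>.4)&(P[...,1]>-.1)&(P[...,1]<.3)
n,l,st,ce=cv2.connectedComponentsWithStats(hi.astype(np.uint8))
for i in range(1,n):
    if st[i,4]>10: print(st[i],np.round(P[l==i].mean(0),4),P[l==i][:,2].max(),cv2.minAreaRect(P[l==i][:,:2].astype(np.float32)))
E
```

```text
lid ((0.620646059513092, 0.08534117043018341), (0.20824778079986572, 0.30006179213523865), 10.877126693725586) [  171   117   150   112 12061]
[240 186  18  13 180] [0.5691 0.0752 0.1481] 0.15364388696307207 ((0.5704527497291565, 0.07557585835456848), (0.02182062901556492, 0.03565657138824463), 11.70484447479248)
[280 214  10  10  69] [ 5.158e-01 -2.000e-04  1.524e-01] 0.15733109803855494 ((0.5164175033569336, -0.000475284643471241), (0.01579350046813488, 0.01598666049540043), 11.763577461242676)
```

Top view: organiser yaw is about 0.19 rad. The knob is at pixel (249,192), the lug at (286,218), the jar at (362,246), the spools at (347,175) and the hoops at (147,217). Measured sizes and heights agree with the spec. The scene view shows the same layout.

Request:
drive_tool(series=[[[0,0,0,0.14,8.5],[0,0,0,0.14,8.5],[2.85,-4,0,0,8.5],[2.85,-4,0,0,8.5],[2.85,-4,0,0,8.5],[2.85,-4,0,0,8.5],[2.85,-4,0,0,8.5],[2.85,-4,0,0,8.5],[2.85,-4,0,0,8.5],[2.85,-4,0,0,8.5]]], squeeze=40)

```text
time: 2.05
ee_pos: [0.4356, -0.1763, 0.2315]
tcp_rot: [0.996, 0.095, 0.0, 0.0]
contact_force: [0.5, 0.1, -0.3]
finger_gap: 0.995
finger_force: 0.0
```

Request:
drive_tool(series=[[[2.85,-4,0,0,8.5],[2.85,-4,0,0,8.5],[2.85,-4,0,0,8.5],[0,0,0,0,8.5],[0,0,0,0,8.5]]])

```text
time: 2.68
ee_pos: [0.4963, -0.0441, 0.2313]
tcp_rot: [0.995, 0.095, -0.0, 0.0]
contact_force: [-0.5, -0.3, -0.5]
finger_gap: 0.993
finger_force: 0.0
```

```bash
cat >> h.py <<'E'
from scipy.spatial.transform import Rotation as Ro
def to(goal):
    s=monitor.state();R=Ro.from_quat(s["tcp_rot"]).as_matrix()
    print("t",s["time"],"pos",s["ee_pos"].round(4),"xang",np.arctan2(R[1,0],R[0,0]).round(4),"z",R[:,2].round(3),"gap",round(s["finger_gap"],3),"ff",s["finger_force"],"F",s["contact_force"].round(2))
    print("tool shift cm",(R.T@(np.array(goal)-s["ee_pos"])*100).round(2))
E
python3 - <<'E'
from h import *
to([.517,-.0005,.123])
p,d=camera("wrist");cv2.imwrite("pics/w1.png",p[:,:,::-1])
for q in("catch_grip","lid_knob"):
    for e in tip_of("wrist",q)[:2]: print(q,e)
c=get_calibration("wrist");K=np.array(c["camera_matrix"]);T=np.array(c["cam_to_world"])
for n,w in(("lug",[.517,-.0005,.155]),("knob",[.5704,.0756,.14])):
    v=np.linalg.inv(T)@[*w,1];v=np.array([v[0],-v[1],-v[2]]);r=np.hypot(v[0],v[1]);t=np.arctan2(r,v[2])
    print(n,"expect row,col",K[1,2]+K[1,1]*t*v[1]/r,K[0,2]+K[0,0]*t*v[0]/r)
E
```

```text
t 2.675 pos [ 0.4963 -0.0441  0.2313] xang 0.1902 z [-0.    -0.001 -1.   ] gap 0.993 ff 0.0 F [-0.49 -0.3  -0.51]
tool shift cm [ 2.86 -3.89 10.82]
catch_grip {'point': [175.8, 229.5], 'p': 0.89}
lid_knob {'point': [85.7, 142.0], 'p': 0.86}
lug expect row,col 177.68729682270867 220.28450665252143
knob expect row,col 89.57516660373713 139.00633876060667
```

Request:
drive_tool(series=[[[2.86,-3.9,0,0,8.5],[0,0,3,0,8.5],[0,0,3,0,8.5],[0,0,3,0,8.5],[0,0,1.7,0,8.5],[0,0,0,0,1],[0,0,0,0,1],[0,0,0,0,1],[0,0,0,0,1],[0,0,0,0,1]]], squeeze=30)

```text
time: 4.08
ee_pos: [0.5177, -0.0001, 0.1255]
tcp_rot: [0.996, 0.095, 0.001, 0.0]
contact_force: [-0.7, -0.4, 4.2]
finger_gap: 0.179
finger_force: 34.1
```

```bash
python3 - <<'E'
from h import *
to([.529,-.055,.123])
p,d=camera("wrist");cv2.imwrite("pics/w2.png",p[:,:,::-1])
E
```

```text
t 4.075 pos [ 5.177e-01 -1.000e-04  1.255e-01] xang 0.1898 z [ 0.002 -0.    -1.   ] gap 0.179 ff 34.068535566329956 F [-0.73 -0.42  4.18]
tool shift cm [0.07 5.6  0.26]
```

View pics/w2.png

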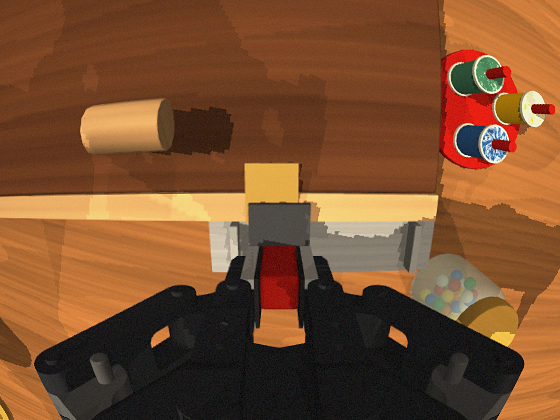

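The fingers hold the red lug (pixel 280,275). The tab is still trapped at (272,185). The fingers may be touching the slide lightly, so I'll ease up slightly and slide right.

Request:
drive_tool(series=[[[0,0,-0.2,0,1],[0,1,0,0,1],[0,1,0,0,1],[0,1,0,0,1],[0,1,0,0,1],[0,0.8,0,0,1],[0,0.6,0,0,1],[0,0.3,0,0,1],[0,0,0,0,1]]])

```text
time: 5.25
ee_pos: [0.5281, -0.0555, 0.1256]
tcp_rot: [0.995, 0.095, -0.0, -0.001]
contact_force: [3.9, 5.1, -3.3]
finger_gap: 0.182
finger_force: 33.1
```

```bash
python3 - <<'E'
from h import *
to([.529,-.055,.123])
p,d=camera("wrist");cv2.imwrite("pics/w3.png",p[:,:,::-1])
E
```

```text
t 5.25 pos [ 0.5281 -0.0555  0.1256] xang 0.1902 z [-0.     0.003 -1.   ] gap 0.182 ff 33.08628737926483 F [ 3.85  5.1  -3.26]
tool shift cm [ 0.1  -0.03  0.26]
```

View pics/w3.png

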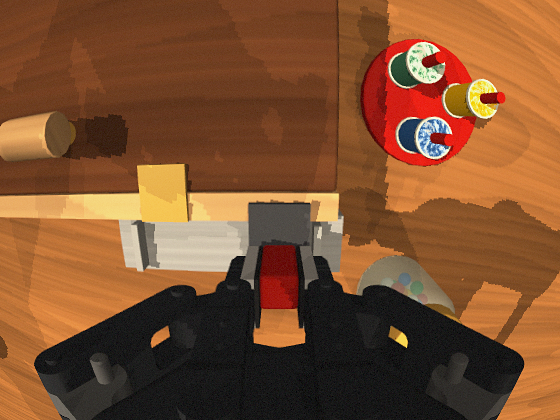

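The lug (280,275) is at the right stop, the tab (162,190) is free and the bystanders haven't moved. Next I'll release, rise and go over the knob.

Request:
drive_tool(series=[[[0,0,0,0,8.5],[0,0,0,0,8.5],[0,0,0,0,8.5],[0,0,0,0,8.5],[0,0,-3.5,0,8.5],[0,0,-3.5,0,8.5],[3.3,-6,0,0,8.5],[3.3,-6,0,0,8.5],[0,0,0,0,8.5],[0,0,0,0,8.5]]])

```text
time: 6.55
ee_pos: [0.5663, 0.0629, 0.1961]
tcp_rot: [0.995, 0.095, -0.0, 0.0]
contact_force: [-0.1, -0.7, 0.4]
finger_gap: 0.989
finger_force: 0.0
```

```bash
python3 - <<'E'
from h import *
to([.5704,.0756,.117])
p,d=camera("wrist");cv2.imwrite("pics/w4.png",p[:,:,::-1])
E
```

```text
t 6.55 pos [0.5663 0.0629 0.1961] xang 0.1906 z [-0.001 -0.001 -1.   ] gap 0.989 ff 0.0 F [-0.14 -0.69  0.4 ]
tool shift cm [ 0.64 -1.18  7.91]
```

View pics/w4.png

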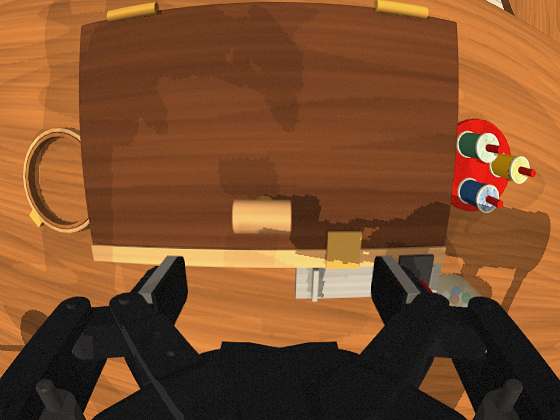

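The knob is at (262,216), slightly left of the finger midline (280), which matches the computed −1.2 cm. The catch stayed open. Descending to grip.

Request:
drive_tool(series=[[[0.64,-1.2,0,0,8.5],[0,0,2.5,0,8.5],[0,0,2.5,0,8.5],[0,0,2.0,0,8.5],[0,0,0.9,0,8.5],[0,0,0,0,2],[0,0,0,0,2],[0,0,0,0,2],[0,0,0,0,2],[0,0,0,0,2]]], squeeze=50)

```text
time: 7.85
ee_pos: [0.5713, 0.075, 0.1189]
tcp_rot: [0.996, 0.094, 0.001, 0.001]
contact_force: [0.1, -4.9, 5.7]
finger_gap: 0.414
finger_force: 51.7
```

```bash
python3 - <<'E'
from h import *
to([.5704,.0756,.117])
p,d=camera("wrist");cv2.imwrite("pics/w5.png",p[:,:,::-1])
E
```

```text
t 7.85 pos [0.5713 0.075  0.1189] xang 0.189 z [ 0.003 -0.001 -1.   ] gap 0.414 ff 51.72416925430298 F [ 0.08 -4.85  5.7 ]
tool shift cm [-0.07 -0.08  0.19]
```

View pics/w5.png

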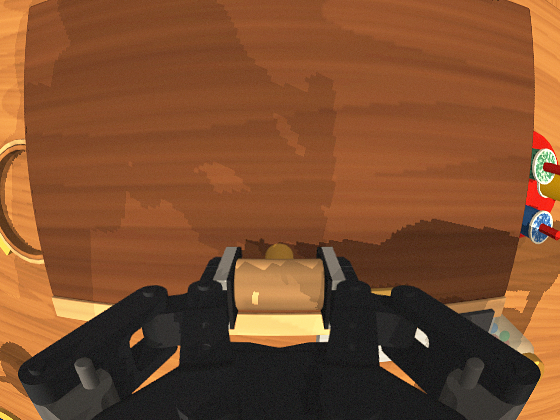

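Knob is gripped at (280,285), gap 35 mm. Now lifting along the hinge arc.

Request:
drive_tool(series=[[[0.25,0,-1.08,0,2],[0.34,0,-1.07,0,2],[0.42,0,-1.03,0,2],[0.48,0,-1.0,0,2],[0.56,0,-0.96,0,2],[0.62,0,-0.92,0,2],[0.7,0,-0.87,0,2],[0.75,0,-0.83,0,2],[0,0,0,0,2]]])

```text
time: 9.02
ee_pos: [0.6102, 0.0824, 0.1936]
tcp_rot: [0.996, 0.094, -0.002, 0.001]
contact_force: [-3.5, -6.1, -1.3]
finger_gap: 0.409
finger_force: 51.9
```

```bash
python3 - <<'E'
from h import *
to([.5713+.0765*.982,.075+.0765*.189,.1189+.104])
E
```

```text
t 9.025 pos [0.6102 0.0824 0.1936] xang 0.1884 z [-0.004 -0.002 -1.   ] gap 0.409 ff 51.8557870388031 F [-3.47 -6.06 -1.3 ]
tool shift cm [ 3.68 -0.01 -2.94]
```

Request:
drive_tool(series=[[[0.81,0,-0.76,0,2],[0.86,0,-0.7,0,2],[0.9,0,-0.65,0,2],[0.96,0,-0.55,0,2],[0,0,0,0,2],[0,0,0,0,2],[0,0,0,0,2],[0,0,0,0,2]]])

```text
time: 10.02
ee_pos: [0.6448, 0.0889, 0.2204]
tcp_rot: [0.996, 0.094, -0.002, 0.001]
contact_force: [-2.1, -5.8, -1.3]
finger_gap: 0.415
finger_force: 51.9
```

```bash
python3 - <<'E'
from h import *
to([.5713+.0765*.982,.075+.0765*.189,.1189+.104])
p,d=camera("scene");cv2.imwrite("pics/s6.png",p[:,:,::-1])
c=get_calibration("scene");K=np.array(c["camera_matrix"]);T=np.array(c["cam_to_world"])
r,q=np.mgrid[:420,:560]
P=(np.stack([(q-K[0,2])/K[0,0]*d,-(r-K[1,2])/K[1,1]*d,-d,np.ones_like(d)],-1)@T.T)[...,:3]
o=np.array([.6198,.0852,0]);a=.1895;R=np.array([[np.cos(a),-np.sin(a),0],[np.sin(a),np.cos(a),0],[0,0,1]])
L=(P-o)@R
m=(d>0)&(abs(L[...,1])<.14)&(L[...,0]>-.04)&(L[...,0]<.095)&(L[...,2]>.115)&(abs(L[...,1])>.07)
for k in(-1,1):
    w=L[m&(np.sign(L[...,1])==k)];
    if len(w)>50: print(k,len(w),np.degrees(np.median(np.arctan2(w[:,2]-.11,.1-w[:,0]))))
for q_ in("bead_jar","spool_stand","catch_grip"):
    for e in tip_of("scene",q_)[:1]:
        i,j=e["point"];print(q_,e["p"],i,j,px2w("scene",i,j,d[int(round(i)),int(round(j))]).round(3))
E
```

```text
t 10.025 pos [0.6448 0.0889 0.2204] xang 0.1882 z [-0.004 -0.002 -1.   ] gap 0.415 ff 51.8727046251297 F [-2.05 -5.81 -1.34]
tool shift cm [ 0.17 -0.02 -0.25]
-1 2758 47.37680084121145
1 3155 47.658302965750735
bead_jar 0.59 196.9 227.3 [ 0.632 -0.062  0.241]
spool_stand 0.73 247.7 202.7 [ 0.664 -0.126  0.059]
catch_grip 0.48 195.5 254.3 [ 0.535 -0.057  0.144]
```

View pics/s6.png

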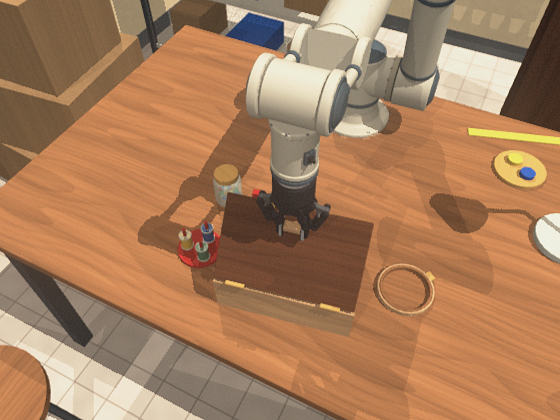

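The lid is up at about 47.5°, the catch is open with its lug at (257,194), and the jar, spools and hoops haven't moved. I'll nudge it a little closer to 50° and let it settle.

Request:
drive_tool(series=[[[0.25,0,-0.2,0,2],[0,0,0,0,2],[0,0,0,0,2],[0,0,0,0,2],[0,0,0,0,2],[0,0,0,0,2]]])

```text
time: 10.98
ee_pos: [0.6469, 0.0893, 0.2216]
tcp_rot: [0.996, 0.094, -0.003, 0.001]
contact_force: [-3.4, -6.9, -2.2]
finger_gap: 0.414
finger_force: 51.6
```

```bash
python3 - <<'E'
from h import *
to([.5713+.0765*.982,.075+.0765*.189,.1189+.104])
print(abs(monitor.state()["dq"]).max()); print(manip.job_done())
E
```

```text
t 10.975 pos [0.6469 0.0893 0.2216] xang 0.1881 z [-0.005 -0.002 -1.   ] gap 0.414 ff 51.550835967063904 F [-3.4  -6.93 -2.18]
tool shift cm [-0.04 -0.03 -0.13]
0.0010687098316138795
the job is handed in; nothing more can be done
None
```

I slid the catch to its open stop, lifted the lid to about 49° and handed the job in at 11 s with the knob still gripped and the arm still; the jar, hoops and spool stand showed no movement in the pictures, but the hand-in gave no verdict.

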